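Set the stroke stop of a stopper press to a sample cork

ROBOT

A 6-joint arm with a two-finger parallel gripper is mounted at the origin on the work surface. World frame = base frame: x ahead of the robot, y to its left, z up, the work surface at z = 0. Lengths are in m, angles in rad, forces in N, time in s.
With the tool pointing down it reaches from about 0.25 to 0.725 m from the base axis. Payload 4 kg.
Tool frame: the origin (TCP) lies midway between the tips of the shut fingers; the grasp point (between the pads) lies 19 mm behind it; z points along the fingers, y is the line along which they close (so a half turn about z gives the same grasp; the last joint's range is limited). The gripper opens to 85 mm and grips with 20 to 120 N. Pads are 22 mm wide; open, the fingers measure 114 mm over their backs; the gripper's body (76 mm by 85 mm) begins 54 mm behind the grasp point. The pads swing forward as they close: fully open they stand 13 mm farther back than shut.
Start: joints at [-1.14, 0.241, 0.005, 1.335, 0, 1.571], TCP at [0.209, -0.454, 0.231] pointing down, gripper open.
Joint ranges: [-2.72, 2.72], [-1.05, 1.87], [-1.09, 1.28], [-1.99, 2.15], [-1.42, 1.44], [-3.14, 3.14]. Speed limits (rad/s): [2.79, 2.79, 3.14, 3.14, 3.14, 3.14].

INTERFACE

Orientations are given as a 3x3 rotation matrix whose columns are the frame's x, y, z axes.
In Python, from cell import r gives the robot as it stands. The module is installed in compiled form; this text tells all that it offers.
- The arm moves only by the tool step_arm, never from a script. Its argument "targets" is a list of rows, each a list of 2 entries, a list of its own where there are three numbers: the shift along the tool's x, y, z in m, then the turn, a rotation vector about the tool's x, y, z in rad. In form: [[[dx, dy, dz], [rx, ry, rz]], ...]. A call has exactly 8 rows; each row is the pose to reach, as a shift and turn from the pose commanded when the call began, along the tool's axes at that moment; what a row does not reach only later rows make up. A row lasts 1/8 s, in which the tool goes at most 62.5 mm and 10.7 degrees, less where a joint would pass 70% of its speed; a pose out of reach is approached as far as the arm can. A call with a gripper value outside its range is refused whole. "grip" is the opening, from -1 (shut) to 1 (fully open), set as the call begins (left out, the last holds). The fingers move at their own pace and stop on an object; the grip force is fixed at half the most. Time passes only in rows, so rows that repeat a pose let the fingers close, or fill a call up. It gives the time, the measured TCP pose, the force, the opening and the grip force at its end, in the units of the state.
- r.sense(): the state, without advancing time (a new reading comes with each control period).
- r.camera(name): name is "side" or "top"; returns the picture (400x640x3 uint8, red, green, blue); there is no depth.
- r.camera_info(name): a dict with "fx", "fy", "cx", "cy" (pixels), "R" (3x3) and "t" (3): a world point X has camera coordinates R X + t. Camera axes: x right, y down, z forward; pixel columns grow to the right and rows downward; lengths in m; the calibration is good to about 2 mm. A picture is of the moment at which its call begins. camera_info takes no time and is no camera call.
- r.hand_in(): hands the job in; it is judged then, once.
The state is a dict: "time_s": time; "joints": joint angles; "qd": joint speeds; "tau": joint torques, N m; "eef_pos": TCP position; "eef_rot": TCP orientation; "wrist_force": force on the tool from outside, world axes, zero at the start; "torque": the same for the moment, N m; "finger_gap": finger opening in m; "grasp_force": force on a finger pad.
Only numpy, scipy, OpenCV 4.12 (cv2) and the standard library are available. Lean on these libraries where they do the work, as an engineer would, in place of code of your own. Each camera call takes 0.05 s, during which the arm holds its last target. There are 200 camera calls.

TASK

Set the press's depth stop to the cork that stands on the stop pad: swing the clamp lever round to slacken it, bring the stop rod down until its tip just touches the cork (feel for it; do not squeeze, shift or tip the cork), then swing the clamp lever home so that the rod is locked with its tip still resting on the cork. Let go, and leave everything else on the bench where it is.

Things in the scene. Friction and masses are not known exactly. Their poses are not given: they have to be found in the camera images.
- press: Hand-lever stopper press, grey cast iron, fixed. Origin: centre of the underside of its base (190 x 110 x 22 mm); its x points from its front (robot side) to its column at the back, y left, z up. The base's right wing (to y = -155 mm, 22 mm high) carries the stop pad. Head and square ram stand over y = -25 to 25 mm, x = -56 to 93 mm, z = 155 to 325 mm. Nothing stands above the rod or lever.
- bracket_end (a point): Centre of the right end face of the dark steel stop bracket that reaches right from the ram: 26 mm wide (press x), 28 mm high (105 to 133 mm above the bench), with the lever's pivot on its front. This point is at x = -15, y = -132, z = 119 mm of the press; the stop rod runs vertically through the bracket 20 mm before it (y = -112).
- stop_pad (a point): Centre of the top of the steel stop pad (disc of 44 mm diameter, 28 mm above the bench), straight below the stop rod, on the rod's axis. Its axes are those of the press.
- stop_head (a point): Centre of the dark knurled head (24 mm diameter, 18 mm high) on top of the steel stop rod (12 mm diameter, 100 g, slides vertically); 182 to 206 mm above the bench. With the clamp slack the rod drags about 2 N and stays where left. Its flat rubber tip (16 mm wide, springy, 8 N per mm) sits on an adjusting screw of unknown setting, ending 110 to 118 mm below this point: feel for the touch.
- stop_rod (a joint): How far the stop rod has been lowered from the top of its travel, in m: 0 = highest, 0.05 = lowest. It meets the cork somewhere between 0.016 and 0.024, depending on the tip's setting.
- clamp_lever (a joint): Angle of the cam lever that clamps the rod, rad. 0 = open, handle pointing to the press's front (-x); grows counterclockwise seen from above; 1.6 = home at its stop, handle pointing right (-y). Slack below 0.8, gripping from about 0.9. Turning takes about 0.1 N m, rising to about 0.2 N m as it tightens; it stays where left. Home, it holds the rod against some 20 N.
- lever_pivot (a point): The clamp lever's vertical pivot axis at the handle's height, on the front of the bracket: x = -46.3, y = -112, z = 119 mm of the press. Its axes are those of the press.
- lever_grip (a point): Point on the clamp lever's handle, 78 mm from its pivot, 119 mm above the bench. The handle is a dark steel bar 11 mm wide and 12 mm high, reaching 105 mm from the pivot, with air below it and on both sides. The point's x axis runs along the handle towards the pivot.
- cork: The sample cork: plain straight cork cylinder of 24 mm diameter and 44 mm height, standing loose and upright on the stop pad below the rod's tip. It takes a light touch but is spoilt by more than about 10 N. Origin at the centre of its lower end; its z is its axis.
- spare_cork: Bystander: another cork just like it, standing on the front left of the press's base. Origin at the centre of its lower end.
- vial: Bystander: amber glass sample vial, 25 mm diameter, 46 mm high, on the bed plate below the ram. Origin at the centre of its underside.
- tall_bottle: Bystander: green glass bottle, 52 mm diameter, 150 mm high, on the bench to the left of the press. Origin at the centre of its underside.
- jar: Bystander: glass jar with steel lid, 84 mm diameter, 110 mm high, on the left of the bench. Origin at the centre of its underside.
- bung: Bystander: black tapered rubber bung, 42 mm diameter, 32 mm high, on the left of the bench. Origin at the centre of its underside.
- screwdriver: Bystander: screwdriver, 190 mm long, lying on the right of the bench. Origin on the bench below its middle.
- tin: Bystander: aluminium tin, 74 mm diameter, 75 mm high, on the right of the bench. Origin at the centre of its underside.

How it is judged:
On the way, in this order (a step that is already met when the one before it is completed fails the run):
1. the clamp lever is swung open (below 0.8 rad) (value of joint clamp_lever below 0.8 rad), for 0.2 s.
2. with the clamp slack, the rod's tip rests on the cork (value of joint clamp_lever below 0.8 rad and contact force between stop_rod and cork above 0.3 N), for 0.3 s.
3. the clamp lever is swung home (beyond 1.35 rad) with the tip still on the cork (value of joint clamp_lever above 1.35 rad and contact force between stop_rod and cork above 0.2 N), for 0.3 s.
At the end, for the whole second after the job is handed in: The clamp lever is home (beyond 1.35 rad of 1.6), the rod's tip bears on the cork (more than 0.2 N), and the cork stands upright (within 0.1 rad), at rest, within 12 mm of the centre of the stop pad (all of step 3 and angle between cork's own z axis and vertical below 0.1 rad and horizontal distance between cork and stop_pad below 0.012 m and linear speed of cork below 0.01 m/s); the robot touches nothing.
It fails at once if the stop rod presses on the cork with more than 10 N (contact force between stop_rod and cork above 10 N).
It fails at once if the cork is shifted by more than 8 mm (distance of cork from where it was at the start of the episode above 0.008 m).
It fails at once if a bystander is moved by more than 20 mm (distance of any of spare_cork, vial, tall_bottle, jar, bung, screwdriver, tin from where it was at the start of the episode above 0.02 m).
It also fails if it takes over 70 s, if anything falls off the work surface, if the arm or the gripper's body presses on something with over 40 N, if the wrist force passes 120 N, or if a joint passes its speed limit or range.

## Working session

There is one attempt and no reset: what is moved stays moved. The work goes in short steps, Python scripts to look and compute and a tool call to move; the robot and the scene stay as the last step left them, time stands still between calls to the robot, and variables do not carry over. Pictures are saved under pics/ and viewed, at most 10 in all, crops included, and the job is handed in when it is done.

Besides the shell and the picture viewer there is one more tool, called after ">>>" by a JSON object that holds its "method" and its "body". step_arm: Moves the arm, as the interface text tells. Its arguments: {"type":"object","properties":{"targets":{"type":"array"},"grip":{"type":"number"}},"required":["targets"]}

```bash
mkdir -p pics; python3 - <<'E'
from cell import r
import cv2,numpy as np
for n in("side","top"):
    cv2.imwrite(f"pics/{n}0.png",r.camera(n)[:,:,::-1]); print(n,r.camera_info(n))
s=r.sense(); print({k:np.round(v,3).tolist() for k,v in s.items()})
E
```

```text
side {'fx': 456.80251251066966, 'fy': 456.80251251066966, 'cx': 316.3010741152223, 'cy': 203.01353618653934, 'R': array([[-0.76960157, -0.63813464, -0.02230689],
       [-0.35118654,  0.45219682, -0.81986953],
       [ 0.53327426, -0.623139  , -0.57211568]]), 't': array([0.41311618, 0.31503401, 0.9687699 ])}
top {'fx': 453.53735742444337, 'fy': 453.53735742444337, 'cx': 328.25122213097234, 'cy': 194.67510333959018, 'R': array([[ 0.00509891, -0.99972015,  0.02310006],
       [-0.98256074, -0.00930249, -0.18570908],
       [ 0.185872  , -0.0217503 , -0.9823332 ]]), 't': array([-0.03195398,  0.56119554,  1.47585395])}
{'time_s': 0.1, 'joints': [-1.14, 0.241, 0.004, 1.335, 0.0, 1.571], 'qd': [0.0, -0.0, 0.003, -0.001, 0.002, 0.001], 'tau': [-0.0, -37.314, 25.301, 0.011, -0.0, -0.0], 'eef_pos': [0.209, -0.454, 0.231], 'eef_rot': [[0.909, 0.418, -0.001], [0.418, -0.909, 0.002], [0.0, -0.002, -1.0]], 'wrist_force': [0.009, -0.046, 0.093], 'torque': [-0.058, 0.028, 0.019], 'grasp_force': 0.0, 'finger_gap': 0.085}
```

View pics/side0.png

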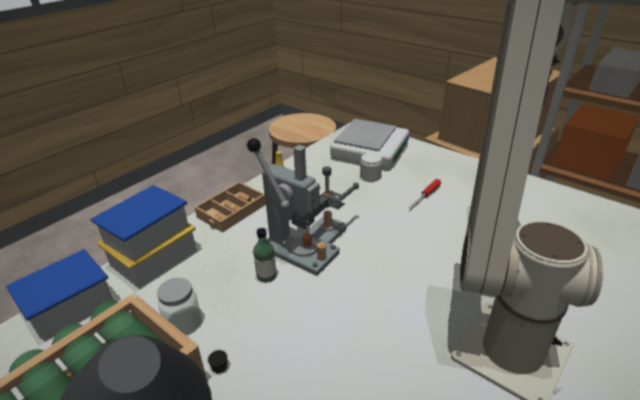

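View pics/top0.png

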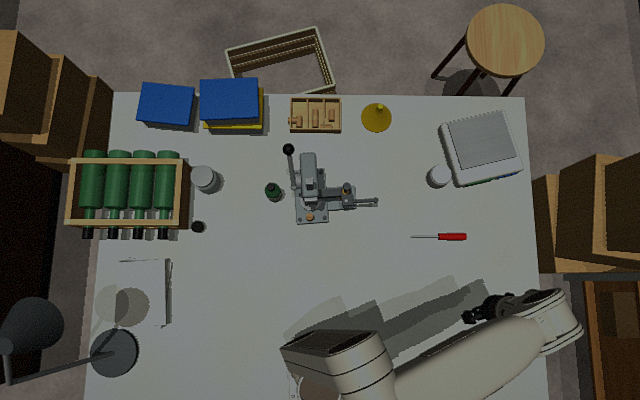

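```bash
python3 - <<'E'
import cv2
a=cv2.imread("pics/side0.png")[130:280,230:380]; b=cv2.imread("pics/top0.png")[140:235,260:390]
a=cv2.resize(a,(750,750),interpolation=3)[:600]; b=cv2.resize(b,None,fx=6,fy=6,interpolation=3)
cv2.imwrite("pics/s1.png",a); cv2.imwrite("pics/t1.png",b)
E
```

```text
(no output)
```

View pics/s1.png

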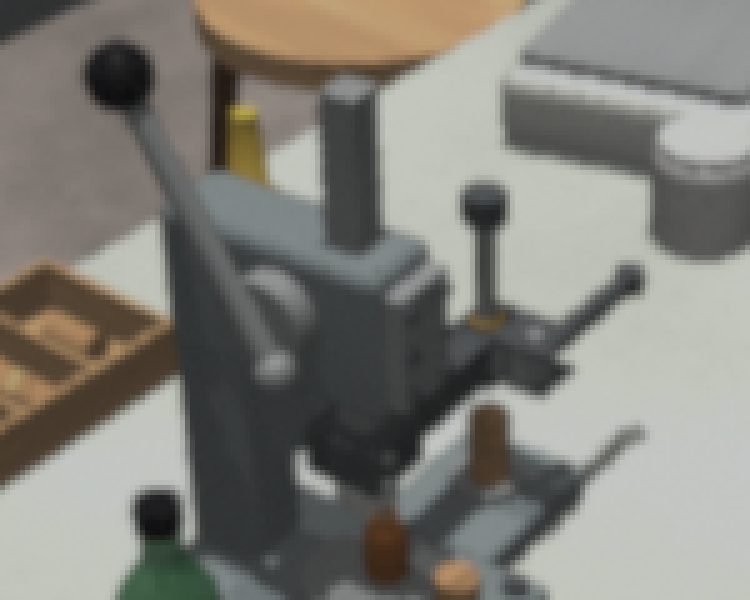

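View pics/t1.png

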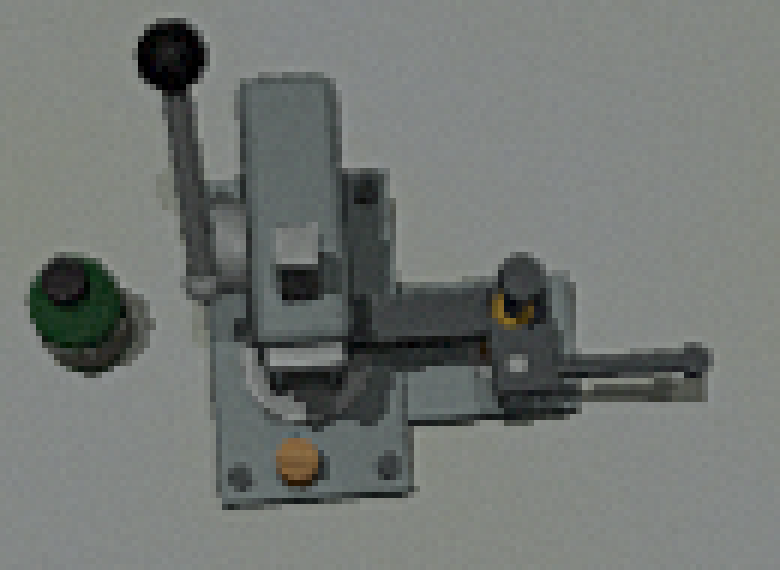

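The side crop shows the stop head at about (326.8, 171), the lever's end at (355.8, 185.6) and the pivot at (337.4, 197). In the top view the head is at (347, 186), the pivot screw at (346.3, 200.5), the handle end at (375.5, 199.5) and the base's front corners at (297.2, 224.2) and (328.7, 221.7).

```bash
cat >h.py <<'E'
import numpy as np
from cell import r
I={n:r.camera_info(n) for n in("side","top")}
def ray(n,p):
    c=I[n]; d=c["R"].T@np.array([(p[0]-c["cx"])/c["fx"],(p[1]-c["cy"])/c["fy"],1]); return -c["R"].T@c["t"],d/np.linalg.norm(d)
def plane(n,p,z):
    o,d=ray(n,p); return o+d*(z-o[2])/d[2]
def tri(ps,pt):
    A=np.zeros((3,3));b=np.zeros(3)
    for n,p in(("side",ps),("top",pt)):
        o,d=ray(n,p); M=np.eye(3)-np.outer(d,d); A+=M; b+=M@o
    X=np.linalg.solve(A,b); o,d=ray("top",pt); return X.round(4),np.linalg.norm(np.cross(X-o,d)).round(4)
def proj(n,X):
    c=I[n]; q=c["R"]@X+c["t"]; return (q[:2]/q[2]*[c["fx"],c["fy"]]+[c["cx"],c["cy"]]).round(1)
E
python3 - <<'E'
from h import *
print("head",tri((326.8,171),(347,186.5)))
print("knob",tri((355.8,185.6),(375.5,199.5)))
print("pivot",tri((337.4,197),(346.3,200.5)))
print("headtop z206",plane("top",(347,185.7),.203))
print("pivot z133",plane("top",(346.3,200.5),.135),"knob z119",plane("top",(375.5,199.5),.122))
print("FL,FR",plane("top",(297.2,224.2),.022),plane("top",(328.7,221.7),.022))
print("BR",plane("top",(260+575/6,140+410/6),.022),"rightfrontwing")
E
```

```text
head (array([ 0.5603, -0.0809,  0.2022]), np.float64(0.0014))
knob (array([ 0.5353, -0.179 ,  0.1166]), np.float64(0.0004))
pivot (array([ 0.5284, -0.0837,  0.1314]), np.float64(0.0002))
headtop z206 [ 0.56140571 -0.08157875  0.203     ]
pivot z133 [ 0.52756857 -0.08359852  0.135     ] knob z119 [ 0.53398874 -0.17847425  0.122     ]
FL,FR [0.46431728 0.07630224 0.022     ] [ 0.47371541 -0.03056566  0.022     ]
BR [ 0.52054611 -0.1233139   0.022     ] rightfrontwing
```

>>> {"method": "step_arm", "body": {"targets": [[[0.05,-0.012,0],[0,0,0.06]],[[0.1,-0.024,0],[0,0,0.12]],[[0.15,-0.036,0],[0,0,0.18]],[[0.2,-0.047,0],[0,0,0.24]],[[0.25,-0.059,0],[0,0,0.3]],[[0.3,-0.07,0],[0,0,0.36]],[[0.35,-0.082,0],[0,0,0.36]],[[0.4,-0.094,0],[0,0,0.36]]], "grip": -1}}

```text
time_s: 1.1
eef_pos: [0.5339, -0.2006, 0.2308]
eef_rot: [[0.997, 0.071, -0.001], [0.071, -0.997, 0.0], [-0.001, -0.0, -1.0]]
wrist_force: [0.8, -1.4, 0.3]
finger_gap: 0.0002
grasp_force: 0.0
```

>>> {"method": "step_arm", "body": {"targets": [[[0.024,-0.016,0],[0,0,0]],[[0.048,-0.032,0],[0,0,0]],[[0.048,-0.032,0],[0,0,0]],[[0.048,-0.032,0.04],[0,0,0]],[[0.048,-0.032,0.08],[0,0,0]],[[0.048,-0.032,0.11],[0,0,0]],[[0.048,-0.032,0.123],[0,0,0]],[[0.048,-0.032,0.123],[0,0,0]]]}}

```text
time_s: 2.1
eef_pos: [0.5777, -0.1669, 0.1077]
eef_rot: [[0.998, 0.07, -0.002], [0.07, -0.998, 0.0], [-0.002, -0.001, -1.0]]
wrist_force: [-0.2, 0.1, -0.5]
finger_gap: -0.0
grasp_force: 0.0
```

```bash
python3 - <<'E'
from h import *
import cv2
s=r.sense();print(s["eef_pos"],s["wrist_force"])
a=cv2.resize(r.camera("side")[130:250,270:400,::-1],None,fx=3.3,fy=3.3,interpolation=3); b=cv2.resize(r.camera("top")[140:260,310:430,::-1],None,fx=3.3,fy=3.3,interpolation=3)
cv2.imwrite("pics/c2.png",np.hstack([a,b]))
E
```

```text
[ 0.57769599 -0.16686704  0.1077169 ] [-0.18683992  0.08244066 -0.50100057]
```

View pics/c2.png

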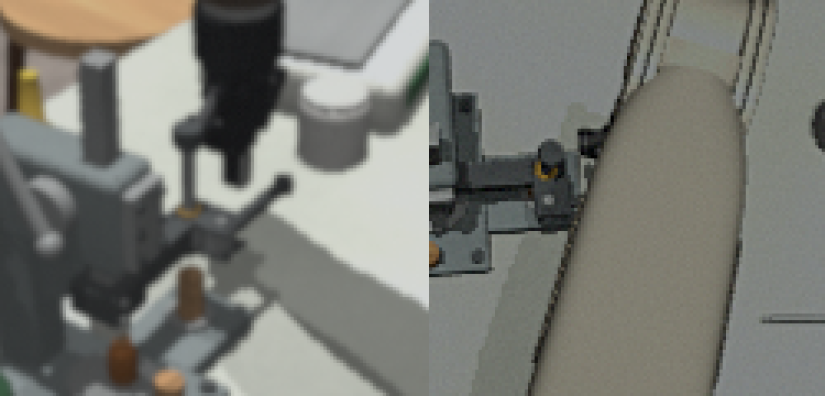

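The closed fingertips stand behind the handle (side panel about (237, 180), handle tip at (284, 184)), clear of everything. Now I'll push the lever open.

>>> {"method": "step_arm", "body": {"targets": [[[-0.015,-0.004,0],[0,0,0]],[[-0.025,-0.007,0],[0,0,0]],[[-0.0387,-0.0048,0],[0,0,0.17]],[[-0.0526,-0.0051,0],[0,0,0.34]],[[-0.0662,-0.0077,0],[0,0,0.51]],[[-0.0792,-0.0126,0],[0,0,0.68]],[[-0.0911,-0.0196,0],[0,0,0.85]],[[-0.1017,-0.0287,0],[0,0,1.02]]]}}

```text
time_s: 3.2
eef_pos: [0.4145, -0.2451, 0.1096]
eef_rot: [[0.82, -0.569, 0.06], [-0.572, -0.814, 0.104], [-0.01, -0.12, -0.993]]
wrist_force: [-0.7, -0.3, -0.8]
finger_gap: -0.0003
grasp_force: 0.0
```

```bash
python3 - <<'E'
from h import *
import cv2
a=cv2.resize(r.camera("side")[130:250,270:390,::-1],None,fx=3.3,fy=3.3,interpolation=3); b=cv2.resize(r.camera("top")[140:260,310:430,::-1],None,fx=3.3,fy=3.3,interpolation=3)
cv2.imwrite("pics/c3.png",np.hstack([a,b]))
E
```

```text
(no output)
```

View pics/c3.png

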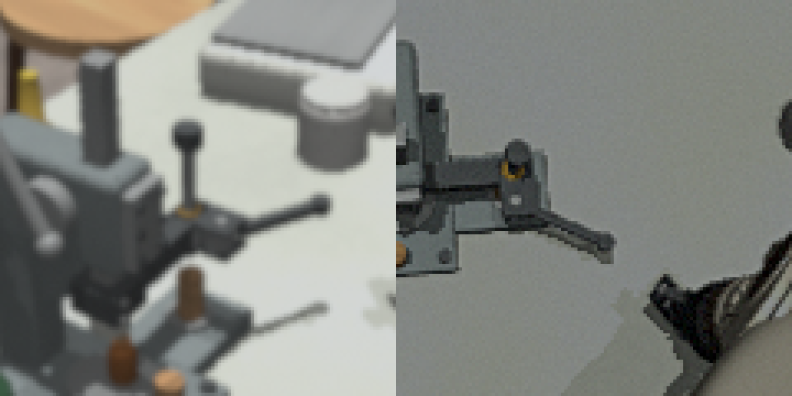

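```bash
python3 - <<'E'
from h import *
s=r.sense();print({k:np.round(v,3).tolist() for k,v in s.items()})
E
```

```text
{'time_s': 3.3, 'joints': [-0.612, 0.303, -0.253, 1.028, 0.119, 3.141], 'qd': [0.05, 0.02, 0.042, -0.014, 0.015, 0.0], 'tau': [-0.777, -37.543, 21.941, 0.126, 0.309, 0.001], 'eef_pos': [0.413, -0.245, 0.109], 'eef_rot': [[0.819, -0.571, 0.058], [-0.573, -0.813, 0.104], [-0.012, -0.119, -0.993]], 'wrist_force': [0.274, -0.026, 0.551], 'torque': [-0.13, -0.003, -0.05], 'grasp_force': 0.0, 'finger_gap': -0.0}
```

>>> {"method": "step_arm", "body": {"targets": [[[0,0,0],[0,0,0]],[[0,0,0],[0,0,0]],[[0,0,0],[0,0,0]],[[0,0,0],[0,0,0]],[[0,0,0],[0,0,0]],[[0,0,0],[0,0,0]],[[0,0,0],[0,0,0]],[[0,0,0],[0,0,0]]]}}

```text
time_s: 4.3
eef_pos: [0.4149, -0.2442, 0.1084]
eef_rot: [[0.822, -0.567, 0.058], [-0.57, -0.815, 0.105], [-0.013, -0.119, -0.993]]
wrist_force: [0.3, 0.3, 0.4]
finger_gap: 0.0001
grasp_force: 0.0
```

```bash
python3 - <<'E'
from h import *
s=r.sense();print({k:np.round(v,3).tolist() for k,v in s.items()})
E
```

```text
{'time_s': 4.3, 'joints': [-0.607, 0.306, -0.25, 1.027, 0.12, 3.141], 'qd': [0.0, -0.0, -0.0, 0.001, 0.001, 0.0], 'tau': [0.017, -37.238, 22.139, 0.097, 0.387, -0.0], 'eef_pos': [0.415, -0.244, 0.108], 'eef_rot': [[0.822, -0.567, 0.058], [-0.57, -0.815, 0.105], [-0.013, -0.119, -0.993]], 'wrist_force': [0.295, 0.279, 0.418], 'torque': [-0.052, 0.016, -0.026], 'grasp_force': 0.0, 'finger_gap': 0.0}
```

```bash
cat >>h.py <<'E'
from scipy.spatial.transform import Rotation as Ro
def Rt(yaw): c,s=np.cos(yaw),np.sin(yaw); return np.array([[c,s,0],[s,-c,0],[0,0,-1.]])
def rows(pts,yaw,p0=None,R0=None):
    s=r.sense(); p0=np.array(s["eef_pos"]) if p0 is None else p0; R0=np.array(s["eef_rot"]) if R0 is None else R0
    for p in pts: print((R0.T@(np.array(p)-p0)).round(4).tolist(), Ro.from_matrix(R0.T@Rt(yaw)).as_rotvec().round(3).tolist())
PIV=np.array([.528,-.084]); YP=.068
def lev(a,rr,off):   # off>0: on the opening-push side
    t=a+YP; return PIV+rr*np.array([-np.cos(t),-np.sin(t)])+off*np.array([np.sin(t),-np.cos(t)])
E
python3 - <<'E'
from h import *
rows([(.415,-.244,.17),(.545,-.185,.17)],.5)
P=[(*lev(a,.08,.02),.108) for a in(1.12,1.0,.88,.76,.64,.52,.4)]
rows([(.545,-.185,.108)]+P,.5,np.array([.545,-.185,.17]),Rt(.5))
E
```

```text
[-0.0008, -0.0076, -0.0611] [-0.114, -0.055, -1.106]
[0.0724, -0.1294, -0.0474] [-0.114, -0.055, -1.106]
[0.0, 0.0, 0.062] [0.0, 0.0, 0.0]
[-0.0156, -0.0305, 0.062] [0.0, 0.0, 0.0]
[-0.0232, -0.0369, 0.062] [0.0, 0.0, 0.0]
[-0.0299, -0.0441, 0.062] [0.0, 0.0, 0.0]
[-0.0358, -0.0521, 0.062] [0.0, 0.0, 0.0]
[-0.0406, -0.0607, 0.062] [0.0, 0.0, 0.0]
[-0.0444, -0.0698, 0.062] [0.0, 0.0, 0.0]
[-0.0471, -0.0794, 0.062] [0.0, 0.0, 0.0]
```

>>> {"method": "step_arm", "body": {"targets": [[[0,-0.004,-0.03],[-0.019,-0.009,-0.18]],[[0,-0.008,-0.061],[-0.038,-0.018,-0.36]],[[0.015,-0.035,-0.06],[-0.057,-0.027,-0.54]],[[0.03,-0.06,-0.056],[-0.075,-0.036,-0.72]],[[0.045,-0.085,-0.053],[-0.093,-0.045,-0.9]],[[0.06,-0.11,-0.05],[-0.114,-0.055,-1.1]],[[0.0724,-0.1294,-0.0474],[-0.114,-0.055,-1.106]],[[0.0724,-0.1294,-0.0474],[-0.114,-0.055,-1.106]]]}}

```text
time_s: 5.3
eef_pos: [0.5461, -0.1841, 0.1696]
eef_rot: [[0.877, 0.481, -0.0], [0.481, -0.877, 0.0], [0.0, -0.0, -1.0]]
wrist_force: [-0.7, 0.6, -0.5]
finger_gap: -0.0002
grasp_force: 0.0
```

```bash
python3 - <<'E'
from h import *
print(r.sense()["joints"])
P=[(*lev(a,.08,.02),.108) for a in(1.12,1.0,.88,.76,.64,.52,.4)]
rows([(.545,-.185,.108)]+P,.5)
E
```

```text
[-3.25363265e-01  4.22916813e-01  1.01566545e-01  1.24968290e+00
  3.01225460e-04  2.31403991e+00]
[-0.0014, 0.0003, 0.0616] [-0.0, -0.0, 0.002]
[-0.0169, -0.0303, 0.0616] [-0.0, -0.0, 0.002]
[-0.0244, -0.0366, 0.0616] [-0.0, -0.0, 0.002]
[-0.0312, -0.0439, 0.0616] [-0.0, -0.0, 0.002]
[-0.037, -0.0519, 0.0616] [-0.0, -0.0, 0.002]
[-0.0419, -0.0605, 0.0616] [-0.0, -0.0, 0.002]
[-0.0456, -0.0696, 0.0616] [-0.0, -0.0, 0.002]
[-0.0483, -0.0792, 0.0616] [-0.0, -0.0, 0.002]
```

>>> {"method": "step_arm", "body": {"targets": [[[-0.001,0,0.061],[0,0,0]],[[-0.001,0,0.061],[0,0,0]],[[-0.017,-0.03,0.061],[0,0,0]],[[-0.0244,-0.0366,0.061],[0,0,0]],[[-0.0312,-0.0439,0.061],[0,0,0]],[[-0.037,-0.0519,0.061],[0,0,0]],[[-0.042,-0.0605,0.061],[0,0,0]],[[-0.0456,-0.0696,0.061],[0,0,0]]]}}

```text
time_s: 6.3
eef_pos: [0.4719, -0.1453, 0.1094]
eef_rot: [[0.877, 0.48, 0.002], [0.48, -0.877, 0.001], [0.002, -0.0, -1.0]]
wrist_force: [4.1, 2.1, 0.4]
finger_gap: -0.0003
grasp_force: 2.0
```

```bash
python3 - <<'E'
from h import *
rows([(*lev(a,.08,.02),.108) for a in(.42,.32,.22)]+[(*lev(.22,.08,.06),.108),(*lev(.22,.08,.06),.26),(.561,-.081,.26)],.5)
E
```

```text
[-0.0017, -0.0079, 0.0014] [-0.0, -0.002, 0.0]
[-0.0032, -0.016, 0.0014] [-0.0, -0.002, 0.0]
[-0.0038, -0.0242, 0.0014] [-0.0, -0.002, 0.0]
[-0.0123, 0.0149, 0.0014] [-0.0, -0.002, 0.0]
[-0.012, 0.0149, -0.1506] [-0.0, -0.002, 0.0]
[0.1092, -0.0137, -0.1504] [-0.0, -0.002, 0.0]
```

>>> {"method": "step_arm", "body": {"targets": [[[-0.0017,-0.008,0],[0,0,0]],[[-0.003,-0.015,0],[0,0,0]],[[-0.003,-0.015,0],[0,0,0]],[[-0.008,0.003,0],[0,0,0]],[[-0.012,0.02,0],[0,0,0]],[[-0.012,0.02,-0.05],[0,0,0]],[[-0.012,0.02,-0.1],[0,0,0]],[[-0.012,0.02,-0.15],[0,0,0]]]}}

```text
time_s: 7.3
eef_pos: [0.4703, -0.1707, 0.2601]
eef_rot: [[0.878, 0.478, -0.001], [0.478, -0.878, 0.0], [-0.001, -0.001, -1.0]]
wrist_force: [0.2, 0.3, 0.2]
finger_gap: 0.0003
grasp_force: 0.0
```

```bash
python3 - <<'E'
from h import *
import cv2
a=cv2.resize(r.camera("side")[130:250,270:390,::-1],None,fx=3.3,fy=3.3,interpolation=3); b=cv2.resize(r.camera("top")[140:260,310:430,::-1],None,fx=3.3,fy=3.3,interpolation=3)
cv2.imwrite("pics/c4.png",np.hstack([a,b]))
E
```

```text
(no output)
```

View pics/c4.png

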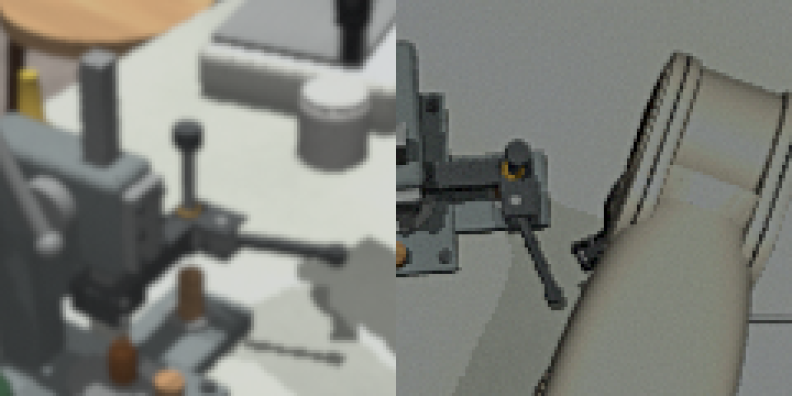

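The lever now points nearly to the front: the pivot is at about (346, 200.6) and the knob at (358, 231), so the angle is about 0.33 rad and the clamp is slack. The rod and cork are undisturbed. Next I'll go above the stop head.

>>> {"method": "step_arm", "body": {"targets": [[[0.04,-0.012,0],[0,0,0]],[[0.08,-0.024,0],[0,0,0]],[[0.1214,-0.0354,0],[0,0,0]],[[0.1214,-0.0354,0],[0,0,0]],[[0.1214,-0.0354,0.015],[0,0,0]],[[0.1214,-0.0354,0.03],[0,0,0]],[[0.1214,-0.0354,0.035],[0,0,0]],[[0.1214,-0.0354,0.035],[0,0,0]]]}}

```text
time_s: 8.4
eef_pos: [0.5594, -0.0803, 0.2234]
eef_rot: [[0.878, 0.479, -0.002], [0.479, -0.878, 0.0], [-0.001, -0.001, -1.0]]
wrist_force: [-0.8, 0.4, 0.1]
finger_gap: -0.0002
grasp_force: 0.0
```

>>> {"method": "step_arm", "body": {"targets": [[[0,0,0.001],[0,0,0]],[[0,0,0.002],[0,0,0]],[[0,0,0.003],[0,0,0]],[[0,0,0.004],[0,0,0]],[[0,0,0.005],[0,0,0]],[[0,0,0.006],[0,0,0]],[[0,0,0.007],[0,0,0]],[[0,0,0.008],[0,0,0]]]}}

```text
time_s: 9.4
eef_pos: [0.5602, -0.0798, 0.216]
eef_rot: [[0.877, 0.48, -0.0], [0.48, -0.877, 0.0], [-0.0, -0.0, -1.0]]
wrist_force: [0.2, 1.7, 0.8]
finger_gap: -0.0001
grasp_force: 0.0
```

>>> {"method": "step_arm", "body": {"targets": [[[0,0,0.0005],[0,0,0]],[[0,0,0.001],[0,0,0]],[[0,0,0.0015],[0,0,0]],[[0,0,0.002],[0,0,0]],[[0,0,0.0025],[0,0,0]],[[0,0,0.003],[0,0,0]],[[0,0,0.0035],[0,0,0]],[[0,0,0.004],[0,0,0]]]}}

```text
time_s: 10.4
eef_pos: [0.5603, -0.0798, 0.2123]
eef_rot: [[0.877, 0.48, 0.0], [0.48, -0.877, 0.0], [0.0, -0.0, -1.0]]
wrist_force: [-1.4, 0.5, 3.8]
finger_gap: 0.0003
grasp_force: 2.0
```

>>> {"method": "step_arm", "body": {"targets": [[[0,0,0.002],[0,0,0]],[[0,0,0.004],[0,0,0]],[[0,0,0.006],[0,0,0]],[[0,0,0.008],[0,0,0]],[[0,0,0.01],[0,0,0]],[[0,0,0.0115],[0,0,0]],[[0,0,0.0115],[0,0,0]],[[0,0,0.0115],[0,0,0]]]}}

```text
time_s: 11.4
eef_pos: [0.5603, -0.0798, 0.2003]
eef_rot: [[0.877, 0.48, -0.0], [0.48, -0.877, 0.0], [-0.0, -0.0, -1.0]]
wrist_force: [-0.4, 0.1, 1.0]
finger_gap: -0.0001
grasp_force: 1.1
```

>>> {"method": "step_arm", "body": {"targets": [[[0,0,0.0001],[0,0,0]],[[0,0,0.0002],[0,0,0]],[[0,0,0.0003],[0,0,0]],[[0,0,0.0004],[0,0,0]],[[0,0,0.0005],[0,0,0]],[[0,0,0.0006],[0,0,0]],[[0,0,0.0006],[0,0,0]],[[0,0,0.0006],[0,0,0]]]}}

```text
time_s: 12.4
eef_pos: [0.5603, -0.0798, 0.2001]
eef_rot: [[0.877, 0.48, 0.0], [0.48, -0.877, 0.0], [0.0, -0.0, -1.0]]
wrist_force: [-1.8, -0.0, 4.5]
finger_gap: 0.0003
grasp_force: 2.2
```

```bash
cat >f.py <<'E'
from h import *
f=[]
for i in range(4):
    s=r.sense(); f.append(s["wrist_force"][2]); r.camera("top")
print(np.round(f,2),np.mean(f).round(2),s["eef_pos"].__getitem__(2).round(5),s["time_s"])
E
python3 f.py
```

```text
[4.5  4.57 4.92 4.83] 4.7 0.20002 12.55
```

>>> {"method": "step_arm", "body": {"targets": [[[0,0,0.0001],[0,0,0]],[[0,0,0.0002],[0,0,0]],[[0,0,0.0003],[0,0,0]],[[0,0,0.0004],[0,0,0]],[[0,0,0.0005],[0,0,0]],[[0,0,0.0005],[0,0,0]],[[0,0,0.0005],[0,0,0]],[[0,0,0.0005],[0,0,0]]]}}

```text
time_s: 13.6
eef_pos: [0.5602, -0.0798, 0.1994]
eef_rot: [[0.877, 0.48, -0.0], [0.48, -0.877, 0.0], [0.0, -0.0, -1.0]]
wrist_force: [-1.0, -0.6, 3.5]
finger_gap: 0.0002
grasp_force: 2.2
```

```bash
python3 f.py
```

```text
[3.45 4.89 4.7  4.64] 4.42 0.19945 13.75
```

>>> {"method": "step_arm", "body": {"targets": [[[0,0,0.0001],[0,0,0]],[[0,0,0.0002],[0,0,0]],[[0,0,0.0003],[0,0,0]],[[0,0,0.0004],[0,0,0]],[[0,0,0.0004],[0,0,0]],[[0,0,0.0004],[0,0,0]],[[0,0,0.0004],[0,0,0]],[[0,0,0.0004],[0,0,0]]]}}

```text
time_s: 14.8
eef_pos: [0.5603, -0.0798, 0.1991]
eef_rot: [[0.877, 0.48, -0.0], [0.48, -0.877, 0.0], [0.0, -0.0, -1.0]]
wrist_force: [-1.1, -0.8, 4.8]
finger_gap: 0.0
grasp_force: 2.3
```

>>> {"method": "step_arm", "body": {"targets": [[[0,0,0.0001],[0,0,0]],[[0,0,0.0002],[0,0,0]],[[0,0,0.0003],[0,0,0]],[[0,0,0.0004],[0,0,0]],[[0,0,0.0004],[0,0,0]],[[0,0,0.0004],[0,0,0]],[[0,0,0.0004],[0,0,0]],[[0,0,0.0004],[0,0,0]]]}}

```text
time_s: 15.8
eef_pos: [0.5602, -0.0798, 0.1987]
eef_rot: [[0.877, 0.48, -0.0], [0.48, -0.877, 0.0], [0.0, -0.0, -1.0]]
wrist_force: [0.5, 0.0, 4.0]
finger_gap: -0.0002
grasp_force: 2.3
```

>>> {"method": "step_arm", "body": {"targets": [[[0,0,0.0001],[0,0,0]],[[0,0,0.0002],[0,0,0]],[[0,0,0.0003],[0,0,0]],[[0,0,0.0004],[0,0,0]],[[0,0,0.0004],[0,0,0]],[[0,0,0.0004],[0,0,0]],[[0,0,0.0004],[0,0,0]],[[0,0,0.0004],[0,0,0]]]}}

```text
time_s: 16.8
eef_pos: [0.5602, -0.0798, 0.1983]
eef_rot: [[0.877, 0.48, -0.0], [0.48, -0.877, 0.0], [0.0, -0.0, -1.0]]
wrist_force: [-0.6, -0.1, 5.6]
finger_gap: -0.0002
grasp_force: 2.3
```

>>> {"method": "step_arm", "body": {"targets": [[[0,0,0.0001],[0,0,0]],[[0,0,0.0002],[0,0,0]],[[0,0,0.0003],[0,0,0]],[[0,0,0.0004],[0,0,0]],[[0,0,0.0004],[0,0,0]],[[0,0,0.0004],[0,0,0]],[[0,0,0.0004],[0,0,0]],[[0,0,0.0004],[0,0,0]]]}}

```text
time_s: 17.8
eef_pos: [0.5602, -0.0798, 0.1979]
eef_rot: [[0.877, 0.48, -0.0], [0.48, -0.877, 0.0], [0.0, -0.0, -1.0]]
wrist_force: [-0.9, -0.2, 4.1]
finger_gap: 0.0001
grasp_force: 2.3
```

>>> {"method": "step_arm", "body": {"targets": [[[0,0,0.0001],[0,0,0]],[[0,0,0.0002],[0,0,0]],[[0,0,0.0003],[0,0,0]],[[0,0,0.0004],[0,0,0]],[[0,0,0.0004],[0,0,0]],[[0,0,0.0004],[0,0,0]],[[0,0,0.0004],[0,0,0]],[[0,0,0.0004],[0,0,0]]]}}

```text
time_s: 18.8
eef_pos: [0.5602, -0.0798, 0.1975]
eef_rot: [[0.877, 0.48, -0.0], [0.48, -0.877, 0.0], [0.0, -0.0, -1.0]]
wrist_force: [0.1, -1.5, 4.8]
finger_gap: -0.0001
grasp_force: 2.3
```

>>> {"method": "step_arm", "body": {"targets": [[[0,0,0.0001],[0,0,0]],[[0,0,0.0002],[0,0,0]],[[0,0,0.0003],[0,0,0]],[[0,0,0.0004],[0,0,0]],[[0,0,0.0004],[0,0,0]],[[0,0,0.0004],[0,0,0]],[[0,0,0.0004],[0,0,0]],[[0,0,0.0004],[0,0,0]]]}}

```text
time_s: 19.8
eef_pos: [0.5602, -0.0798, 0.1971]
eef_rot: [[0.877, 0.48, -0.0], [0.48, -0.877, 0.0], [0.0, -0.0, -1.0]]
wrist_force: [0.4, -1.4, 5.0]
finger_gap: 0.0
grasp_force: 2.4
```

>>> {"method": "step_arm", "body": {"targets": [[[0,0,0.0001],[0,0,0]],[[0,0,0.0002],[0,0,0]],[[0,0,0.0003],[0,0,0]],[[0,0,0.0004],[0,0,0]],[[0,0,0.0004],[0,0,0]],[[0,0,0.0004],[0,0,0]],[[0,0,0.0004],[0,0,0]],[[0,0,0.0004],[0,0,0]]]}}

```text
time_s: 20.8
eef_pos: [0.5602, -0.0798, 0.1967]
eef_rot: [[0.877, 0.48, -0.0], [0.48, -0.877, 0.0], [0.0, -0.0, -1.0]]
wrist_force: [0.5, -1.7, 4.8]
finger_gap: -0.0001
grasp_force: 2.4
```

>>> {"method": "step_arm", "body": {"targets": [[[0,0,0.0001],[0,0,0]],[[0,0,0.0002],[0,0,0]],[[0,0,0.0003],[0,0,0]],[[0,0,0.0004],[0,0,0]],[[0,0,0.0004],[0,0,0]],[[0,0,0.0004],[0,0,0]],[[0,0,0.0004],[0,0,0]],[[0,0,0.0004],[0,0,0]]]}}

```text
time_s: 21.8
eef_pos: [0.5602, -0.0798, 0.1963]
eef_rot: [[0.877, 0.48, -0.0], [0.48, -0.877, 0.0], [0.0, -0.0, -1.0]]
wrist_force: [1.3, -1.5, 4.9]
finger_gap: -0.0001
grasp_force: 2.4
```

>>> {"method": "step_arm", "body": {"targets": [[[0,0,0.0001],[0,0,0]],[[0,0,0.0002],[0,0,0]],[[0,0,0.0003],[0,0,0]],[[0,0,0.0004],[0,0,0]],[[0,0,0.0004],[0,0,0]],[[0,0,0.0004],[0,0,0]],[[0,0,0.0004],[0,0,0]],[[0,0,0.0004],[0,0,0]]]}}

```text
time_s: 22.8
eef_pos: [0.5603, -0.0798, 0.1959]
eef_rot: [[0.877, 0.48, -0.0], [0.48, -0.877, 0.0], [0.0, -0.0, -1.0]]
wrist_force: [-0.5, -1.2, 5.3]
finger_gap: 0.0001
grasp_force: 2.4
```

>>> {"method": "step_arm", "body": {"targets": [[[0,0,0.0001],[0,0,0]],[[0,0,0.0002],[0,0,0]],[[0,0,0.0003],[0,0,0]],[[0,0,0.0004],[0,0,0]],[[0,0,0.0004],[0,0,0]],[[0,0,0.0004],[0,0,0]],[[0,0,0.0004],[0,0,0]],[[0,0,0.0004],[0,0,0]]]}}

```text
time_s: 23.8
eef_pos: [0.5602, -0.0798, 0.1954]
eef_rot: [[0.877, 0.48, -0.0], [0.48, -0.877, 0.0], [0.0, -0.0, -1.0]]
wrist_force: [1.8, -0.7, 5.1]
finger_gap: 0.0002
grasp_force: 2.4
```

>>> {"method": "step_arm", "body": {"targets": [[[0,0,0.0001],[0,0,0]],[[0,0,0.0002],[0,0,0]],[[0,0,0.0003],[0,0,0]],[[0,0,0.0004],[0,0,0]],[[0,0,0.0004],[0,0,0]],[[0,0,0.0004],[0,0,0]],[[0,0,0.0004],[0,0,0]],[[0,0,0.0004],[0,0,0]]]}}

```text
time_s: 24.8
eef_pos: [0.5602, -0.0797, 0.1951]
eef_rot: [[0.877, 0.48, -0.0], [0.48, -0.877, 0.0], [0.0, -0.0, -1.0]]
wrist_force: [1.9, -0.6, 4.9]
finger_gap: 0.0002
grasp_force: 2.5
```

>>> {"method": "step_arm", "body": {"targets": [[[0,0,0.0001],[0,0,0]],[[0,0,0.0002],[0,0,0]],[[0,0,0.0003],[0,0,0]],[[0,0,0.0004],[0,0,0]],[[0,0,0.0004],[0,0,0]],[[0,0,0.0004],[0,0,0]],[[0,0,0.0004],[0,0,0]],[[0,0,0.0004],[0,0,0]]]}}

```text
time_s: 25.8
eef_pos: [0.5602, -0.0798, 0.1946]
eef_rot: [[0.877, 0.48, -0.0], [0.48, -0.877, 0.0], [-0.0, -0.0, -1.0]]
wrist_force: [0.0, -0.7, 5.3]
finger_gap: 0.0
grasp_force: 2.5
```

>>> {"method": "step_arm", "body": {"targets": [[[0,0,0.0001],[0,0,0]],[[0,0,0.0002],[0,0,0]],[[0,0,0.0003],[0,0,0]],[[0,0,0.0004],[0,0,0]],[[0,0,0.0004],[0,0,0]],[[0,0,0.0004],[0,0,0]],[[0,0,0.0004],[0,0,0]],[[0,0,0.0004],[0,0,0]]]}}

```text
time_s: 26.8
eef_pos: [0.5602, -0.0798, 0.1943]
eef_rot: [[0.877, 0.48, -0.0], [0.48, -0.877, 0.0], [0.0, -0.0, -1.0]]
wrist_force: [1.2, -0.6, 4.7]
finger_gap: 0.0
grasp_force: 2.5
```

>>> {"method": "step_arm", "body": {"targets": [[[0,0,0.0001],[0,0,0]],[[0,0,0.0002],[0,0,0]],[[0,0,0.0003],[0,0,0]],[[0,0,0.0004],[0,0,0]],[[0,0,0.0004],[0,0,0]],[[0,0,0.0004],[0,0,0]],[[0,0,0.0004],[0,0,0]],[[0,0,0.0004],[0,0,0]]]}}

```text
time_s: 27.8
eef_pos: [0.5602, -0.0797, 0.1941]
eef_rot: [[0.877, 0.48, 0.0], [0.48, -0.877, 0.0], [0.0, -0.0, -1.0]]
wrist_force: [1.1, -1.5, 5.5]
finger_gap: 0.0002
grasp_force: 3.0
```

```bash
python3 f.py
```

```text
[5.54 5.39 5.93 5.62] 5.62 0.19411 27.95
```

>>> {"method": "step_arm", "body": {"targets": [[[0,0,0.0001],[0,0,0]],[[0,0,0.0002],[0,0,0]],[[0,0,0.0002],[0,0,0]],[[0,0,0.0002],[0,0,0]],[[0,0,0.0002],[0,0,0]],[[0,0,0.0002],[0,0,0]],[[0,0,0.0002],[0,0,0]],[[0,0,0.0002],[0,0,0]]]}}

```text
time_s: 29.0
eef_pos: [0.5602, -0.0798, 0.194]
eef_rot: [[0.877, 0.48, 0.0], [0.48, -0.877, 0.0], [0.0, -0.0, -1.0]]
wrist_force: [0.4, -1.1, 6.1]
finger_gap: 0.0001
grasp_force: 3.3
```

```bash
python3 f.py; python3 -c "
from h import *;print(r.sense()['grasp_force'])"
```

```text
[6.07 6.5  6.13 6.36] 6.27 0.19403 29.15
3.26154962182045
```

>>> {"method": "step_arm", "body": {"targets": [[[0,0,0.0001],[0,0,0]],[[0,0,0.0002],[0,0,0]],[[0,0,0.0003],[0,0,0]],[[0,0,0.0003],[0,0,0]],[[0,0,0.0003],[0,0,0]],[[0,0,0.0003],[0,0,0]],[[0,0,0.0003],[0,0,0]],[[0,0,0.0003],[0,0,0]]]}}

```text
time_s: 30.2
eef_pos: [0.5603, -0.0797, 0.1939]
eef_rot: [[0.877, 0.48, 0.0], [0.48, -0.877, 0.0], [0.0, 0.0, -1.0]]
wrist_force: [-0.1, -0.7, 6.8]
finger_gap: 0.0002
grasp_force: 3.7
```

```bash
python3 f.py; python3 -c "
from h import *;print(r.sense()['grasp_force'])"
```

```text
[6.76 8.03 7.37 6.95] 7.28 0.19392 30.35
3.683717171807075
```

The touch is made: force rose about 2.4 N above the steady drag, with the tip held there. Now I'll back off straight up and plan the closing push.

```bash
python3 - <<'E'
from h import *
print(lev(.33,.08,-.05))
p=np.array([*lev(.33,.08,-.05),.108])
rows([(.5603,-.0798,.26),(*p[:2],.26),p],.5)
print(); rows([(*lev(a,.08,-.02),.108) for a in(.33,.42,.51,.6,.7,.8,.9,1.,1.1,1.2,1.3,1.4,1.5,1.6)],.5,p,Rt(.5))
E
```

```text
[ 0.43487419 -0.06891414]
[0.0001, 0.0001, -0.0661] [0.0, -0.0, 0.0]
[-0.1048, -0.0697, -0.0661] [0.0, -0.0, 0.0]
[-0.1048, -0.0697, 0.0859] [0.0, -0.0, 0.0]

[-0.0031, 0.0298, 0.0] [0.0, 0.0, 0.0]
[-0.0053, 0.0369, 0.0] [0.0, 0.0, 0.0]
[-0.0068, 0.0442, 0.0] [0.0, 0.0, 0.0]
[-0.0077, 0.0515, 0.0] [0.0, 0.0, 0.0]
[-0.0079, 0.0598, 0.0] [0.0, 0.0, 0.0]
[-0.0073, 0.068, 0.0] [0.0, 0.0, 0.0]
[-0.0059, 0.0761, 0.0] [0.0, 0.0, 0.0]
[-0.0037, 0.0841, 0.0] [0.0, 0.0, 0.0]
[-0.0007, 0.0917, 0.0] [0.0, 0.0, 0.0]
[0.0031, 0.0991, 0.0] [0.0, 0.0, 0.0]
[0.0075, 0.106, 0.0] [0.0, 0.0, 0.0]
[0.0127, 0.1124, 0.0] [0.0, 0.0, 0.0]
[0.0184, 0.1183, 0.0] [0.0, 0.0, 0.0]
[0.0247, 0.1236, 0.0] [0.0, 0.0, 0.0]
```

>>> {"method": "step_arm", "body": {"targets": [[[0,0,-0.002],[0,0,0]],[[0,0,-0.007],[0,0,0]],[[0,0,-0.02],[0,0,0]],[[0,0,-0.045],[0,0,0]],[[0,0,-0.066],[0,0,0]],[[0,0,-0.066],[0,0,0]],[[0,0,-0.066],[0,0,0]],[[0,0,-0.066],[0,0,0]]]}}

```text
time_s: 31.4
eef_pos: [0.5596, -0.0797, 0.2581]
eef_rot: [[0.877, 0.48, -0.002], [0.48, -0.877, 0.001], [-0.002, -0.002, -1.0]]
wrist_force: [-0.5, 0.1, -0.1]
finger_gap: 0.0001
grasp_force: 0.0
```

```bash
python3 - <<'E'
from h import *
import cv2
p=np.array([*lev(.33,.08,-.05),.108]); rows([(*p[:2],.26),p],.5)
a=cv2.resize(r.camera("side")[130:250,270:390,::-1],None,fx=5,fy=5,interpolation=3)
cv2.imwrite("pics/c5.png",a)
E
```

```text
[-0.1043, -0.0693, -0.0015] [-0.002, 0.002, 0.0]
[-0.104, -0.069, 0.1505] [-0.002, 0.002, 0.0]
```

View pics/c5.png

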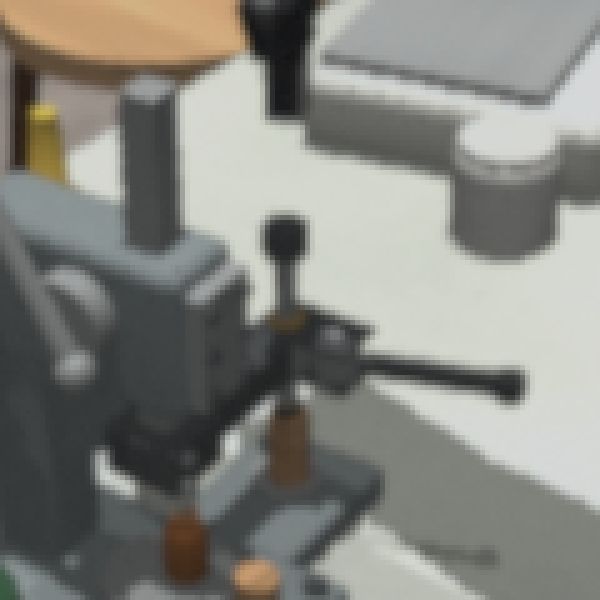

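The picture shows the rod down with its tip on the cork's top at about (288, 408), the cork upright, and the lever still open with its knob at (510, 385).

>>> {"method": "step_arm", "body": {"targets": [[[-0.035,-0.023,0],[0,0,0]],[[-0.07,-0.046,0],[0,0,0]],[[-0.104,-0.069,0],[0,0,0]],[[-0.104,-0.069,0],[0,0,0]],[[-0.104,-0.069,0.05],[0,0,0]],[[-0.104,-0.069,0.1],[0,0,0]],[[-0.104,-0.069,0.148],[0,0,0]],[[-0.104,-0.069,0.148],[0,0,0]]]}}

```text
time_s: 32.45
eef_pos: [0.433, -0.0686, 0.1081]
eef_rot: [[0.877, 0.48, -0.009], [0.48, -0.877, 0.002], [-0.007, -0.006, -1.0]]
wrist_force: [0.6, -0.2, 1.0]
finger_gap: -0.0001
grasp_force: 0.0
```

>>> {"method": "step_arm", "body": {"targets": [[[-0.002,0.015,0],[0,0,0]],[[-0.003,0.03,0],[0,0,0]],[[-0.005,0.037,0],[0,0,0]],[[-0.0068,0.044,0],[0,0,0]],[[-0.0077,0.0515,0],[0,0,0]],[[-0.0079,0.06,0],[0,0,0]],[[-0.0073,0.068,0],[0,0,0]],[[-0.0073,0.068,0],[0,0,0]]]}}

```text
time_s: 33.45
eef_pos: [0.4624, -0.133, 0.1112]
eef_rot: [[0.878, 0.479, -0.0], [0.479, -0.878, -0.001], [-0.0, 0.0, -1.0]]
wrist_force: [-1.1, -0.3, 0.2]
finger_gap: 0.0002
grasp_force: 0.0
```

```bash
python3 - <<'E'
from h import *
rows([(*lev(a,.08,-.02),.108) for a in(.8,.9,1.,1.1,1.2,1.3,1.4,1.5,1.6)],.5)
E
```

```text
[-0.0007, -0.0015, 0.0032] [0.0, 0.0, -0.0]
[0.0007, 0.0067, 0.0032] [0.0, 0.0, -0.0]
[0.0029, 0.0146, 0.0032] [0.0, 0.0, -0.0]
[0.0059, 0.0223, 0.0032] [0.0, 0.0, -0.0]
[0.0097, 0.0296, 0.0032] [0.0, 0.0, -0.0]
[0.0141, 0.0365, 0.0032] [0.0, 0.0, -0.0]
[0.0193, 0.043, 0.0032] [0.0, 0.0, -0.0]
[0.025, 0.0489, 0.0032] [0.0, 0.0, -0.0]
[0.0314, 0.0542, 0.0032] [0.0, 0.0, -0.0]
```

>>> {"method": "step_arm", "body": {"targets": [[[0.0007,0.0067,0.003],[0,0,0]],[[0.003,0.0146,0.003],[0,0,0]],[[0.006,0.0223,0.003],[0,0,0]],[[0.0097,0.0296,0.003],[0,0,0]],[[0.014,0.0365,0.003],[0,0,0]],[[0.0193,0.043,0.003],[0,0,0]],[[0.025,0.0489,0.003],[0,0,0]],[[0.025,0.0489,0.003],[0,0,0]]]}}

```text
time_s: 34.45
eef_pos: [0.5086, -0.1628, 0.1082]
eef_rot: [[0.877, 0.48, 0.001], [0.48, -0.877, 0.001], [0.001, -0.001, -1.0]]
wrist_force: [-0.6, 3.1, -0.2]
finger_gap: 0.0003
grasp_force: 1.2
```

```bash
python3 - <<'E'
from h import *
import cv2
rows([(*lev(a,.08,o),.108) for a,o in((1.5,-.02),(1.55,-.02),(1.6,-.02),(1.6,-.015),(1.6,-.06))],.5)
a=cv2.resize(r.camera("side")[130:250,270:390,::-1],None,fx=5,fy=5,interpolation=3)
cv2.imwrite("pics/c6.png",a)
E
```

```text
[-0.0012, 0.0006, 0.0002] [-0.001, -0.001, 0.001]
[0.0019, 0.0034, 0.0002] [-0.001, -0.001, 0.001]
[0.0051, 0.0059, 0.0002] [-0.001, -0.001, 0.001]
[0.0097, 0.0079, 0.0002] [-0.001, -0.001, 0.001]
[-0.0317, -0.0098, 0.0002] [-0.001, -0.001, 0.001]
```

View pics/c6.png

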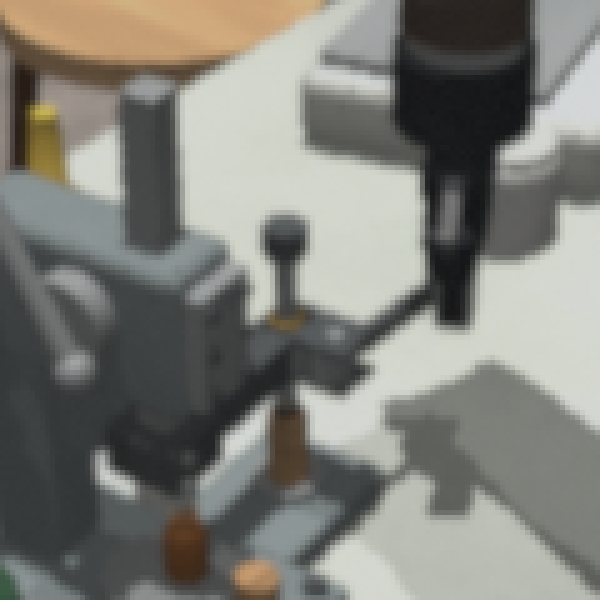

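The lever is nearly home, and the tip is still on the cork at about (288, 408). I'll push gently on to the stop.

>>> {"method": "step_arm", "body": {"targets": [[[0.001,0.002,0],[0,0,0]],[[0.002,0.0034,0],[0,0,0]],[[0.0035,0.005,0],[0,0,0]],[[0.005,0.006,0],[0,0,0]],[[0.005,0.006,0],[0,0,0]],[[0.005,0.006,0],[0,0,0]],[[0.005,0.006,0],[0,0,0]],[[0.005,0.006,0],[0,0,0]]]}}

```text
time_s: 35.5
eef_pos: [0.5149, -0.1665, 0.1085]
eef_rot: [[0.878, 0.479, 0.0], [0.479, -0.878, -0.001], [0.0, 0.001, -1.0]]
wrist_force: [0.1, 0.2, 0.0]
finger_gap: 0.0001
grasp_force: 0.5
```

>>> {"method": "step_arm", "body": {"targets": [[[0.001,0.0005,0],[0,0,0]],[[0.002,0.001,0],[0,0,0]],[[0.002,0.001,0],[0,0,0]],[[0.002,0.001,0],[0,0,0]],[[0.002,0.001,0],[0,0,0]],[[0.002,0.001,0],[0,0,0]],[[0.002,0.001,0],[0,0,0]],[[0.002,0.001,0],[0,0,0]]]}}

```text
time_s: 36.5
eef_pos: [0.5171, -0.1659, 0.1084]
eef_rot: [[0.877, 0.48, 0.0], [0.48, -0.877, 0.0], [0.0, -0.0, -1.0]]
wrist_force: [-0.0, 0.1, -0.2]
finger_gap: -0.0001
grasp_force: 0.1
```

>>> {"method": "step_arm", "body": {"targets": [[[0.001,0.0005,0],[0,0,0]],[[0.0018,0.001,0],[0,0,0]],[[0.0018,0.001,0],[0,0,0]],[[0.0018,0.001,0],[0,0,0]],[[0.0018,0.001,0],[0,0,0]],[[0.0018,0.001,0],[0,0,0]],[[0.0018,0.001,0],[0,0,0]],[[0.0018,0.001,0],[0,0,0]]]}}

```text
time_s: 37.5
eef_pos: [0.519, -0.1659, 0.1083]
eef_rot: [[0.877, 0.48, -0.0], [0.48, -0.877, 0.0], [0.0, -0.0, -1.0]]
wrist_force: [-1.0, -0.7, -0.2]
finger_gap: 0.0001
grasp_force: 0.5
```

>>> {"method": "step_arm", "body": {"targets": [[[0.001,0.0005,0],[0,0,0]],[[0.0018,0.001,0],[0,0,0]],[[0.0018,0.001,0],[0,0,0]],[[0.0018,0.001,0],[0,0,0]],[[0.0018,0.001,0],[0,0,0]],[[0.0018,0.001,0],[0,0,0]],[[0.0018,0.001,0],[0,0,0]],[[0.0018,0.001,0],[0,0,0]]]}}

```text
time_s: 38.5
eef_pos: [0.5205, -0.166, 0.1082]
eef_rot: [[0.877, 0.48, -0.001], [0.48, -0.877, 0.0], [-0.001, -0.001, -1.0]]
wrist_force: [-5.1, -0.1, 1.4]
finger_gap: 0.0002
grasp_force: 2.4
```

>>> {"method": "step_arm", "body": {"targets": [[[0.001,0.0005,0],[0,0,0]],[[0.001,0.0005,0],[0,0,0]],[[-0.015,-0.008,0],[0,0,0]],[[-0.035,-0.019,0],[0,0,0]],[[-0.06,-0.033,0],[0,0,0]],[[-0.06,-0.033,-0.05],[0,0,0]],[[-0.06,-0.033,-0.1],[0,0,0]],[[-0.06,-0.033,-0.1],[0,0,0]]]}}

```text
time_s: 39.5
eef_pos: [0.4571, -0.167, 0.2134]
eef_rot: [[0.877, 0.48, 0.013], [0.48, -0.877, -0.003], [0.01, 0.009, -1.0]]
wrist_force: [0.9, 0.1, -0.4]
finger_gap: 0.0001
grasp_force: 0.0
```

```bash
python3 - <<'E'
from h import *
import cv2
b=r.camera("top")[140:235,300:400,::-1]; a=r.camera("side")[150:250,290:390,::-1]
print(r.sense()["wrist_force"])
cv2.imwrite("pics/c7.png",np.hstack([cv2.resize(a,(400,400),interpolation=3),cv2.resize(b,(400,400),interpolation=3)]))
E
```

```text
[ 0.09818201 -0.37994329 -1.34757036]
```

View pics/c7.png

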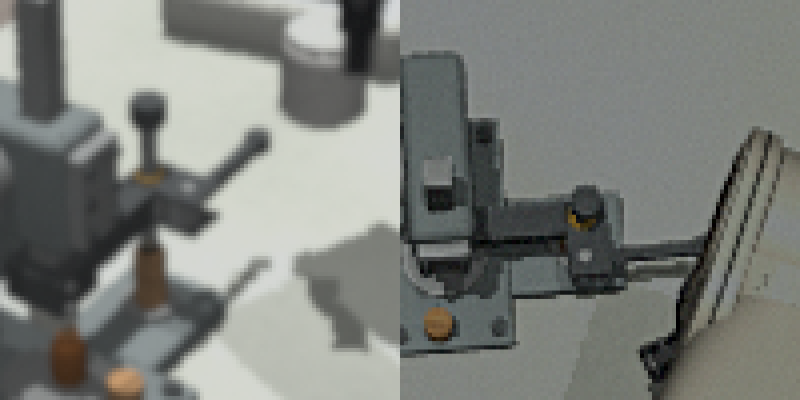

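The lever knob is at side pixel (354.8, 184.5), matching its original home position of (355.8, 185.6). The tip is on the upright cork, and the robot is clear.

```bash
python3 -c "
from cell import r
print(r.hand_in())"
```

```text
the job is handed in; nothing more can be done
None
```

I handed in the job with the clamp lever back home, the rod locked with its tip resting on the upright cork (about 2.4 N when I felt for the touch), and the robot clear of everything; the hand-in returned no verdict.

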